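Tighten the rail carrier's recessed clamp screw with the T-handle hex key

ROBOT

A 7-joint arm with a two-finger parallel gripper is mounted at the origin on the work surface. World frame = base frame: x ahead of the robot, y to its left, z up, the work surface at z = 0. Lengths are in m, angles in rad, forces in N, time in s.
With the tool pointing down it reaches from about 0.425 to 0.825 m from the base axis. Payload 3.6 kg.
Tool frame: the origin (TCP) lies where the fingers leave the gripper's body, on its centre line; the fingertips stand 73 mm ahead of it and the grasp point (between the pads) lies 54 mm ahead of it; z points along the fingers, y is the line along which they close (so a half turn about z gives the same grasp; the last joint's range is limited). The gripper opens to 85 mm and grips with 20 to 120 N. Pads are 22 mm wide; open, the fingers measure 114 mm over their backs; the gripper's body (76 mm by 85 mm) begins 54 mm behind the grasp point. The pads swing forward as they close: fully open they stand 13 mm farther back than shut.
Start: joints at [1.319, 0.615, -0.013, 1.423, 0.008, 1.103, -0.04], TCP at [0.145, -0.634, 0.304] pointing down, gripper open.
Joint ranges: [-3.12, 3.12], [-0.3, 2.06], [-1.34, 1.32], [0.26, 2.42], [-1.36, 4.5], [0.01, 1.98], [-2.84, 2.84]. Speed limits (rad/s): [2.79, 2.79, 3.14, 3.14, 3.14, 3.14, 3.14].

INTERFACE

Orientations are given as a unit quaternion [x, y, z, w].
In Python, from station import arm, snapshot, camera_info, ticket gives the robot as it stands. Calls block until the motion is done:
- arm.movep(position, orientation): joint-space move of the TCP to a pose.
- arm.line_to(position, velocity=0.15, ori=None): straight line of the TCP; ori=None keeps the orientation; velocity is the mean speed in m/s.
- arm.move_j(angles): joint-space move.
- arm.move_gripper(opening, effort=None): opening from 0.0 (shut) to 1.0 (fully open); effort is the grip in N (None keeps the last); returns when the fingers have stopped.
- arm.pause(seconds).
- arm.ik(position, orientation): joint angles nearest the present ones, or None.
- snapshot(name): name is "side" or "top"; returns the picture (480x640x3 uint8, blue, green, red); there is no depth.
- camera_info(name): a dict with "fx", "fy", "cx", "cy" (pixels), "R" (3x3) and "t" (3): a world point X has camera coordinates R X + t. Camera axes: x right, y down, z forward; pixel columns grow to the right and rows downward; lengths in m; the calibration is good to about 2 mm. A picture is of the moment at which its call begins. camera_info takes no time and is no camera call.
A pose or a line that the arm cannot do raises arm.MotionError and nothing moves.
- ticket.finish_job(): hands the job in; it is judged then, once.
Readings, each from a call of its own:
- arm.read_time(): time.
- arm.read_joint_positions(): joint angles.
- arm.read_dq(): joint speeds.
- arm.read_effort(): joint torques, N m.
- arm.read_tool_pos(): TCP position.
- arm.read_eef_rot(): TCP orientation.
- arm.read_ft_force(): force on the tool from outside, world axes, zero at the start.
- arm.read_wrist_torque(): the same for the moment, N m.
- arm.read_opening(): opening from 0.0 (shut) to 1.0 (fully open).
- arm.read_finger_force(): force on a finger pad.
Only numpy, scipy, OpenCV 4.12 (cv2) and the standard library are available. Lean on these libraries where they do the work, as an engineer would, in place of code of your own. Each camera call takes 0.05 s, during which the arm holds its last target. There are 200 camera calls.

TASK

Take the red T-handle hex key from its wooden stand, fit it down the blue guide bush of the rail carrier and turn it gently until it drops fully home into the hidden hex socket of the clamp screw. Then tighten the screw clockwise (seen from above) until it comes up firm, never forcing the key either downwards or round, and leave the key standing upright in the screw. Do not disturb the lens mount, the brass block or the ruler.

Things in the scene. Friction and masses are not known exactly. Their poses are not given: they have to be found in the camera images.
- key: T-handle hex key, 200 to 325 g, upright in its stand. Origin: centre of its flat lower end, z up the shank. Red cross bar 90 mm long (key x), 24 mm wide (key y), 26 mm tall, 85 to 111 mm above the origin. Below it a straight steel hexagonal shank, 17 mm across flats, 19.6 mm across corners; two flats face key +y and -y. Balance point 74 mm above the origin.
- key_tip (a point): centre of the flat lower end of the key's hexagonal shank (the key's origin)
- key_grip (a point): centre of the key's red cross bar, 98 mm above the tip; the place to grip, across its 24 mm width, firmly (about 100 N): in a weak grip the key tips when tilted or knocked
- stand: fixed wooden block 70 x 70 x 45 mm with one round upright hole of 23 mm diameter and 35 mm depth in which the key stands loosely (its tip 10 mm above the table). Origin at the centre of its underside.
- carrier: fixed black saddle plate 100 x 200 x 8 mm on the aluminium rail (30 mm tall, along y). Origin on the clamp screw's axis at the plate's underside, 30 mm above the table, z up. Around the axis stands the blue guide bush, 46 mm outside diameter, top 42 mm above the origin. A black post with a brass head, top 108 mm above the origin, stands 115 mm to carrier +y of the screw.
- bush_mouth (a point): centre of the bush's top opening, on the screw axis, z up. Countersunk 6 mm deep from 28 mm to a 20.6 mm bore; the screw face lies 20 mm below the mouth. Its hex socket is 18 mm across flats, bottom 33 mm below the mouth. How the hexagon is turned is unknown and hard to see: a key turned wrong rests on the face and drops 13 mm only within about 6 degrees of a match (every 60).
- screw (a joint): turn of the clamp screw clockwise from fully loose, rad: 0 loose stop, 1.2 firm stop (tight); starts between 0 and 0.3. It tells nothing of how the hexagon stands. It turns against a light steady drag (about 0.1 N m felt at the wrist) and stays where it is left; at the stop the twist rises steeply: 0.3 N m felt is firm, over 0.4 is forcing.
- lens_mount: bystander: black base 70 x 70 x 12 mm with a round lens holder on a short post, 82 mm tall in all, loose, 350 g; origin at the centre of its underside
- brass_block: bystander: U-shaped brass block 50 x 40 x 40 mm, loose, 200 g; origin at the centre of its underside
- ruler: bystander: wooden ruler 320 x 30 x 6 mm lying flat beyond the rail, loose; origin at the centre of its underside, length along its y
Mind the look-alikes: they are no part of the job. Of the things like the key, leave any that is turquoise; of the rest the smaller one is meant.

How it is judged:
On the way, in this order (a step that is already met when the one before it is completed fails the run):
1. the key has dropped fully into the hex socket, before the screw is tight (z of key_tip in the frame of bush_mouth below -0.03 m and horizontal distance between key_tip and bush_mouth below 0.003 m and angle between the z axis of key and the z axis of bush_mouth, either way round below 0.1 rad and value of joint screw below 0.8 rad), for 0.2 s.
2. the screw is turned up to its firm stop with the key still home in the socket (z of key_tip in the frame of bush_mouth below -0.03 m and horizontal distance between key_tip and bush_mouth below 0.003 m and angle between the z axis of key and the z axis of bush_mouth, either way round below 0.1 rad and value of joint screw above 1.05 rad), for 0.2 s.
At the end, for the whole second after the job is handed in: The key stands released, at rest and upright (within 0.1 rad) in the screw, its tip within 3 mm of the screw axis and within 3 mm of the socket's bottom; the screw is turned to at least 1.05 rad (stop at 1.2) (all of step 2 and contact force between the fingers and key below 0.1 N and linear speed of key below 0.02 m/s); the robot touches nothing.
It fails at once if the key is pressed or twisted with more than 50 N (contact forces in sum) on the carrier or the screw while it is not yet well into the socket (less than 6 mm) (z of key_tip in the frame of bush_mouth above -0.026 m and contact force between key and carrier above 50 N).
It fails at once if the key is forced in the socket: its contact forces on the screw exceed 200 N in sum (about 0.5 N m of twist felt at the wrist) (contact force between key and carrier above 200 N).
It fails at once if the lens mount is moved by more than 15 mm (distance of lens_mount from where it was at the start of the episode above 0.015 m).
It fails at once if the brass block is moved by more than 15 mm (distance of brass_block from where it was at the start of the episode above 0.015 m).
It fails at once if the ruler is moved by more than 15 mm (distance of ruler from where it was at the start of the episode above 0.015 m).
It also fails if it takes over 72 s, if anything falls off the work surface, if the arm or the gripper's body presses on something with over 40 N, if the wrist force passes 120 N, or if a joint passes its speed limit or range.

## Working session

There is one attempt and no reset: what is moved stays moved. The work goes in short steps, each a Python script; the robot and the scene stay as the last script left them, time stands still between calls to the robot, and variables do not carry over. Pictures are saved under pics/ and viewed, at most 10 in all, crops included, and the job is handed in when it is done.

```bash
ls; mkdir -p pics; python3 - <<'E'
from station import *
import cv2
for n in("side","top"):
    cv2.imwrite(f"pics/{n}0.png",snapshot(n)); c=camera_info(n); print(n,c)
print(arm.read_time(),arm.read_ft_force(),arm.read_wrist_torque(),arm.read_eef_rot())
E
```

```text
pics
side {'fx': 494.2838568227212, 'fy': 494.2838568227212, 'cx': 318.4882189848087, 'cy': 237.05943880053883, 'R': array([[ 0.99748835, -0.07063223, -0.00529919],
       [-0.04376129, -0.55572235, -0.8302154 ],
       [ 0.05569508,  0.82836209, -0.55741753]]), 't': array([-0.52702413,  0.13250935,  0.85287144])}
top {'fx': 439.47107703117564, 'fy': 439.47107703117564, 'cx': 317.95782204375087, 'cy': 238.76763665846903, 'R': array([[ 0.10619427, -0.99432671,  0.0060973 ],
       [-0.97091614, -0.1050134 , -0.2151605 ],
       [ 0.21458013,  0.01692885, -0.97655967]]), 't': array([0.00859157, 0.56304906, 0.87481185])}
0.1 [-0.28494586  0.76944335 -0.96213827] [0.07603253 0.00581314 0.01100952] [ 9.93686288e-01  1.12188272e-01 -1.46148533e-04 -1.15390483e-03]
```

View pics/side0.png

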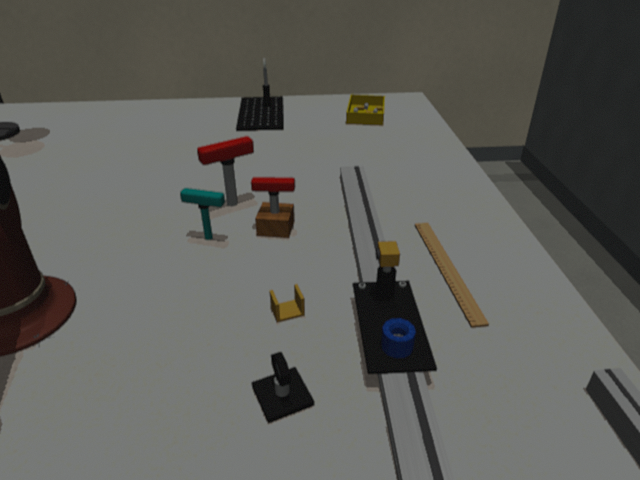

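View pics/top0.png

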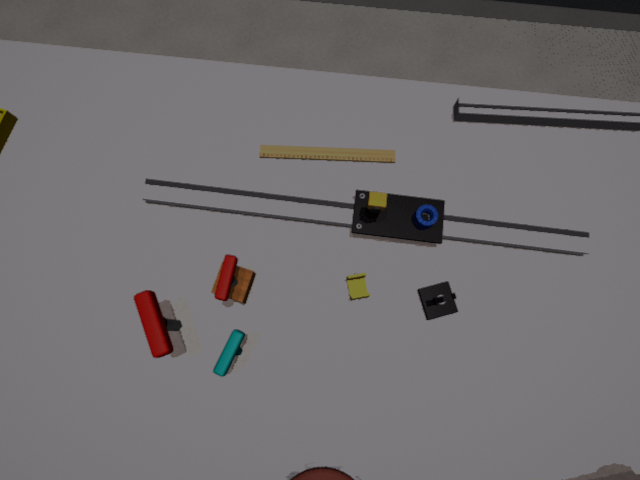

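The side view shows the meant key, small red bar at about (273,185), in the stand, and the blue bush at (398,337). In the top view they are at (227,277) and (427,216). The turquoise key and the larger red one are decoys. Next I fit the silhouettes.

```bash
cat > vis.py <<'E'
import numpy as np, cv2
from station import snapshot, camera_info
from scipy.optimize import least_squares
def proj(n,P):
    c=camera_info(n); q=np.atleast_2d(P)@np.array(c["R"]).T+c["t"]
    return np.c_[c["fx"]*q[:,0]/q[:,2]+c["cx"],c["fy"]*q[:,1]/q[:,2]+c["cy"]]
def feat(h):  # filled hull -> centroid, second moments (subpixel polygon moments)
    m=cv2.moments(h.astype(np.float32)); a=m["m00"]
    return np.array([m["m10"]/a,m["m01"]/a]),np.array([m["mu20"],m["mu11"],m["mu02"]])/a,a
def hull(P): return cv2.convexHull(P.astype(np.float32))
def blob(im,col,near):
    b,g,r=[im[...,i].astype(int) for i in range(3)]
    M={"red":(r>90)&(g<60)&(b<60),"blue":(b>70)&(r<60)&(b-g>40)}[col].astype(np.uint8)
    n,l,s,c=cv2.connectedComponentsWithStats(M)
    k=min((i for i in range(1,n) if s[i,4]>60),key=lambda i:np.hypot(*(c[i]-near)))
    ys,xs=np.nonzero(l==k)
    # pixel corners so that the hull covers whole pixels
    P=np.concatenate([np.c_[xs+dx,ys+dy] for dx in(-.5,.5) for dy in(-.5,.5)])
    return hull(P)
def bar(x,y,z,w,L=.09,W=.024,H=.026):
    c,s=np.cos(w),np.sin(w)
    return np.array([[x+c*a-s*b,y+s*a+c*b,z+h] for a in(-L/2,L/2) for b in(-W/2,W/2) for h in(-H/2,H/2)])
def cyl(x,y,z0,z1,r=.023):
    t=np.linspace(0,2*np.pi,60); return np.concatenate([np.c_[x+r*np.cos(t),y+r*np.sin(t),0*t+z] for z in(z0,z1)])
def fit(model,obs,p0,w2=1.):
    O={n:feat(h) for n,h in obs.items()}
    def res(p):
        o=[]
        for n in obs:
            c,m,a=feat(hull(proj(n,model(p)))); o+=list(c-O[n][0])+list(w2*(m-O[n][1])/20)
        return o
    r=least_squares(res,p0,x_scale=.01,diff_step=1e-3); return r.x,r.fun.round(2),[(feat(hull(proj(n,model(r.x))))[2],O[n][2]) for n in obs]
E
python3 - <<'E'
from vis import *
I={n:cv2.imread(f"pics/{n}0.png") for n in("side","top")}
K={"side":blob(I["side"],"red",(273,185)),"top":blob(I["top"],"red",(227,277))}
for zf in(True,False):
  for w in(-.3,1.3):
    print(*fit((lambda p:bar(p[0],p[1],.108 if zf else p[3],p[2])),K,[.4,.2,w]+([] if zf else [.1])))
B={"side":blob(I["side"],"blue",(398,337)),"top":blob(I["top"],"blue",(427,216))}
print(*fit(lambda p:cyl(p[0],p[1],.038,.072),B,[.6,-.2],0))
print(*fit(lambda p:cyl(p[0],p[1],p[2]-.034,p[2]),B,[.6,-.2,.07],0))
v=np.vstack([cv2.resize(I["side"][130:250,160:320],(800,600))[:, :]]); 
cv2.imwrite("pics/z1.png",np.hstack([cv2.resize(I["top"][240:320,190:270],(400,400)),cv2.resize(I["side"][160:240,240:320],(400,400))]))
E
```

```text
[ 0.45164705  0.24542305 -0.10492567] [ 0.32  2.23  0.83  0.09  1.04 -1.03  0.06  0.31 -0.13  0.86] [(740.7315548596671, 211.0), (700.3137319040252, 569.0)]
[ 0.45164686  0.24542296 -0.10506874] [ 0.32  2.23  0.83  0.1   1.04 -1.03  0.06  0.31 -0.13  0.86] [(740.7401129280915, 211.0), (700.3157674279064, 569.0)]
[ 0.45134008  0.24209716 -0.10975314  0.1146481 ] [-0.02  0.1   0.95  0.11  1.05 -0.07 -0.04  0.34 -0.19  0.98] [(750.107201186358, 211.0), (709.9558863358106, 569.0)]
[ 0.45134104  0.24209732 -0.10904032  0.11464805] [-0.02  0.1   0.95  0.11  1.05 -0.07 -0.05  0.34 -0.19  0.98] [(750.0647161194356, 211.0), (709.9458865189226, 569.0)]
[ 0.63769583 -0.15081875] [ 0.49  3.9   0.   -0.    0.   -4.28  0.17  0.   -0.    0.  ] [(1069.9179657851346, 588.0), (458.42340466030873, 387.5)]
[ 0.63459366 -0.15677352  0.08606669] [ 0.05 -0.02  0.   -0.    0.   -0.01  0.08  0.   -0.    0.  ] [(1106.6560291131027, 588.0), (474.93241060199216, 387.5)]
```

View pics/z1.png

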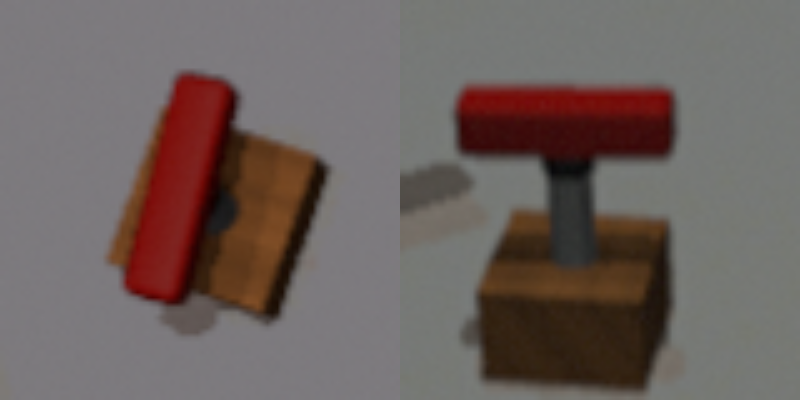

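The crop shows the key upright, and my thresholds cut its dark lower face. I'll segment by colour ratio instead.

```bash
sed -i 's/M={.*/M={"red":(r>30)\&(r>2.2*g)\&(r>2.2*b),"blue":(b>30)\&(b>1.8*g)\&(b>1.8*r)}[col].astype(np.uint8)/' vis.py
python3 - <<'E'
from vis import *
I={n:cv2.imread(f"pics/{n}0.png") for n in("side","top")}
K={"side":blob(I["side"],"red",(273,185)),"top":blob(I["top"],"red",(227,277))}
for zf in(True,False):
    print(*fit((lambda p:bar(p[0],p[1],.108 if zf else p[3],p[2])),K,[.4,.2,-.1]+([] if zf else [.1])))
for n in K: print(n,*fit((lambda p:bar(p[0],p[1],.108,p[2])),{n:K[n]},[.4,.2,-.1]))
B={"side":blob(I["side"],"blue",(398,337)),"top":blob(I["top"],"blue",(427,216))}
print(*fit(lambda p:cyl(p[0],p[1],.038,.072),B,[.6,-.2],0))
print(*fit(lambda p:cyl(p[0],p[1],p[2]-.034,p[2]),B,[.6,-.2,.07],0))
for n in B: print(n,*fit((lambda p:cyl(p[0],p[1],.038,.072)),{n:B[n]},[.6,-.2],0))
v=np.hstack([cv2.resize(I["top"][190:240,400:450],(400,400)),cv2.resize(I["side"][305:365,368:428],(400,400))])
cv2.imwrite("pics/z2.png",cv2.convertScaleAbs(v,alpha=2))
E
```

```text
[ 0.45130151  0.2402524  -0.09190892] [-0.35 -0.79  1.26 -0.03  0.4   0.35 -0.28  0.1  -0.16  0.72] [(746.4971713850973, 560.0), (696.9903234924423, 660.5)]
[ 0.45143133  0.24167584 -0.08968792  0.1051403 ] [-0.21  0.12  1.21 -0.04  0.4  -0.07 -0.23  0.08 -0.13  0.67] [(742.4518195484998, 560.0), (692.926643852843, 660.5)]
side [ 0.45220356  0.23706335 -0.01455794] [ 0.   -0.07  1.15 -0.28  0.42] [(743.5985943352571, 560.0)]
top [ 0.45069151  0.24085222 -0.11043209] [ 0.   -0.01  0.17 -0.29  0.64] [(697.7933631595224, 660.5)]
[ 0.63533615 -0.15860905] [ 0.74  0.26 -0.   -0.   -0.   -0.61  1.08  0.   -0.    0.  ] [(1091.1704288963228, 1187.0), (460.2999160706531, 428.5)]
[ 0.63496635 -0.15932406  0.07369783] [ 0.69 -0.21 -0.   -0.   -0.   -0.1   1.07  0.   -0.    0.  ] [(1095.627317244187, 1187.0), (462.2628796703648, 428.5)]
side [ 0.6343552  -0.15801588] [ 0.  0. -0. -0. -0.] [(1089.4866824466735, 1187.0)]
top [ 0.63790223 -0.15980453] [-0.  0.  0. -0.  0.] [(460.4942336550448, 428.5)]
```

View pics/z2.png

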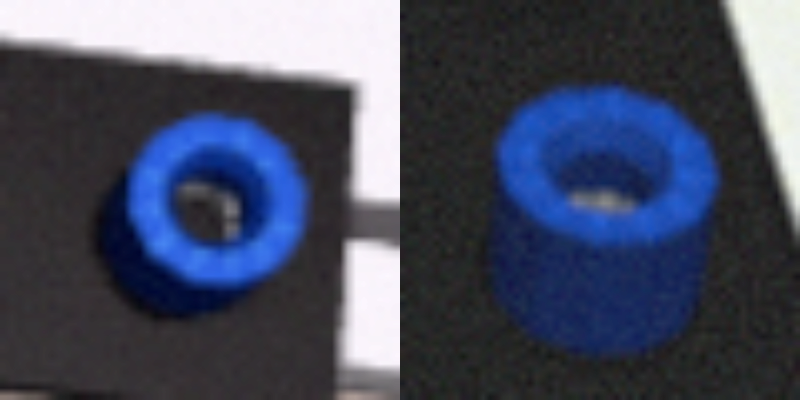

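The crop shows the bush's bright top ring, with centres at about top (426.7,214.6) and side (398.8,329.0). I'll fix the axis from those and grasp the key.

```bash
cat > h.py <<'E'
import numpy as np
from station import arm, snapshot, camera_info, ticket
def q(psi): return [np.cos(psi/2),np.sin(psi/2),0,0]
def st(tag=""):
    print(tag,"t%.1f"%arm.read_time(),"p",np.round(arm.read_tool_pos(),4),"F",np.round(arm.read_ft_force(),1),"M",np.round(arm.read_wrist_torque(),2),"op %.3f"%arm.read_opening(),"j7 %.2f"%arm.read_joint_positions()[6])
E
python3 - <<'E'
from vis import *; from h import *
def ray(n,u,v,z):
    c=camera_info(n);R=np.array(c["R"]);C=-R.T@c["t"];d=R.T@np.array([(u-c["cx"])/c["fx"],(v-c["cy"])/c["fy"],1]);return C+d*(z-C[2])/d[2]
I={n:cv2.imread(f"pics/{n}0.png") for n in("side","top")}
for n,near in(("top",(427,215)),("side",(399,329))):
    b=I[n][...,0].copy();
    for th in(60,70,80):
        M=((I[n][...,0]>th)&(I[n][...,0]>1.8*I[n][...,1])).astype(np.uint8)
        k,l,s,c=cv2.connectedComponentsWithStats(M); k=min((i for i in range(1,k) if s[i,4]>60),key=lambda i:np.hypot(*(c[i]-near)))
        ys,xs=np.nonzero(l==k); e=cv2.fitEllipse(cv2.convexHull(np.c_[xs,ys].astype(np.float32)))
        print(n,th,np.round(e[0],1),np.round(e[1],1),ray(n,*e[0],.072).round(4))
    near2={"top":(426.7,214.6),"side":(398.8,329.)}[n]; print(ray(n,*near2,.072).round(4))
P=[.4515,.2405]; psi=np.pi-.1
print(arm.ik([*P,.29],q(psi)))
arm.movep([*P,.29],q(psi)); arm.move_gripper(1.0,100); arm.line_to([*P,.162],.12); st("at key")
arm.move_gripper(0.0,100); st("gripped"); print(arm.read_finger_force())
E
```

```text
top 60 [426.7 214.7] [21.1 22.5] [ 0.6339 -0.1567  0.072 ]
top 70 [426.8 214.5] [20.6 22.2] [ 0.6342 -0.1569  0.072 ]
top 80 [426.7 214.4] [20.5 21.8] [ 0.6345 -0.1566  0.072 ]
[ 0.634  -0.1566  0.072 ]
side 60 [398.7 329.6] [23.3 32.7] [ 0.6338 -0.1601  0.072 ]
side 70 [398.7 329.5] [22.8 31.8] [ 0.6338 -0.1599  0.072 ]
side 80 [398.7 329.6] [21.5 31.6] [ 0.6338 -0.16    0.072 ]
[ 0.6342 -0.1589  0.072 ]
[ 0.10119639  0.58826027 -0.9935391   1.82019267  0.56628689  1.04858998
  0.35831577]
at key t4.8 p [0.4518 0.2409 0.1627] F [-0.6  1.1 -0.6] M [ 0.    0.06 -0.02] op 0.997 j7 0.18
gripped t5.4 p [0.4517 0.2406 0.1624] F [ 0.5 -1.   4.2] M [-0.18  0.    0.04] op 0.265 j7 0.18
98.23486089706421
```

```bash
python3 - <<'E'
from vis import *; from h import *
arm.line_to([.4517,.2406,.24],.1); st("lift"); 
arm.line_to([.4517,.2406,.31],.15)
B=[.634,-.158]; psi=2.53
arm.movep([*B,.31],q(psi)); st("over")
arm.line_to([*B,.245],.12); arm.pause(.3); st("above")
p=arm.read_tool_pos()
S={}
for n in("side","top"):
    im=snapshot(n); cv2.imwrite(f"pics/{n}1.png",im)
    u=proj(n,[p[0],p[1],p[2]-.054])[0]; print(n,u)
    S[n]=cv2.resize(im[max(0,int(u[1])-45):int(u[1])+105,max(0,int(u[0])-65):int(u[0])+65],(400,460))
cv2.imwrite("pics/z3.png",cv2.convertScaleAbs(np.hstack(list(S.values())),alpha=1.8))
E
```

```text
lift t6.3 p [0.4514 0.2401 0.2393] F [ 0.5  0.1 -2.1] M [-0.03  0.01 -0.02] op 0.266 j7 0.29
over t8.5 p [ 0.6341 -0.1549  0.3105] F [-0.3  1.1 -1.8] M [ 0.01  0.03 -0.08] op 0.263 j7 0.72
above t9.5 p [ 0.6342 -0.158   0.2457] F [ 0.2 -0.6 -2.1] M [0.02 0.01 0.01] op 0.261 j7 0.67
side [406.46016543 262.42456159]
top [443.32667792 197.33342752]
```

View pics/z3.png

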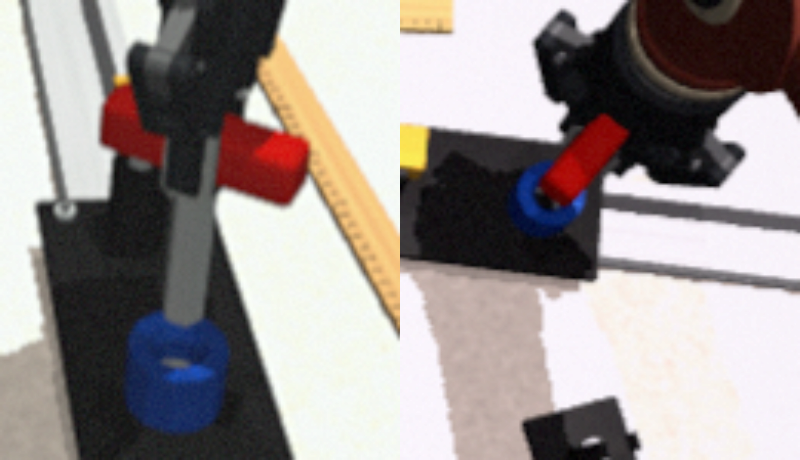

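The key is held upright over the bush, with the shank centred to within about 2 mm. I'll descend by feel and correct on the lateral force.

```bash
cat >> h.py <<'E'
def F(n=4):
    o=[]
    for _ in range(n): o.append(np.r_[arm.read_ft_force(),arm.read_wrist_torque()]); arm.pause(.02)
    return np.mean(o,0)
E
python3 - <<'E'
from h import *
B=np.array([.634,-.158]); z=.245
arm.pause(.3); f0=F(8); np.save("f0.npy",f0); print(f0.round(2))
arm.line_to([*B,.228],.05); z=.228
for i in range(40):
    z-=.001; arm.line_to([*B,z],.03); f=F(3)-f0
    if f[2]>2 or np.hypot(*f[:2])>2: print("z%.4f"%z,f.round(2),np.round(arm.read_tool_pos(),4))
    if f[2]>6 or np.hypot(*f[:2])>8 or z<.2: break
st()
E
```

```text
[-0.02  0.13 -1.98  0.    0.02 -0.  ]
z0.2010 [ 0.5  -0.46  3.4  -0.24 -0.29  0.04] [ 0.6342 -0.1581  0.2013]
z0.2000 [ 0.49 -1.15  5.41 -0.31 -0.23  0.01] [ 0.6343 -0.1581  0.2003]
 t18.9 p [ 0.6343 -0.1581  0.2003] F [ 1.4 -0.9  2.6] M [-0.29 -0.19  0.01] op 0.265 j7 0.64
```

```bash
python3 - <<'E'
from h import *
f0=np.load("f0.npy"); B=np.array([.634,-.158]); z=.200; psi=2.53
for i in range(24):
    psi+=np.radians(3); arm.line_to([*B,z],.03,ori=q(psi)); f=F(3)-f0
    print("psi%.3f z%.4f t%.1f"%(psi,z,arm.read_time()),f.round(2))
    if abs(f[5])>.25 or f[2]>20: break
    while f[2]<3 and z>.185:
        z-=.001; arm.line_to([*B,z],.03); f=F(2)-f0
    if z<.196: break
    if f[2]>8: z+=.0005
print(z,f.round(2)); st()
E
```

```text
psi2.582 z0.2000 t19.2 [ 1.76 -0.68  1.24 -0.26 -0.58  0.03]
0.195 [ 2.33 -1.2   3.42 -0.34 -0.69  0.01]
 t20.7 p [ 0.6341 -0.158   0.195 ] F [ 1.9 -1.1  0.9] M [-0.29 -0.72  0.02] op 0.264 j7 0.68
```

```bash
python3 - <<'E'
from h import *
f0=np.load("f0.npy"); B=np.array([.634,-.158]); z=.195; psi=2.582
d=np.zeros(2)
def go(): 
    arm.line_to([*(B+d),z],.03); return F(3)-f0
for i in range(14):
    f=go(); print("d",(d*1e3).round(2),"z%.4f t%.1f"%(z,arm.read_time()),f.round(2))
    e=np.array([-f[4],f[3]])   # tip push from moments
    if np.hypot(*e)>.15 : d=d+.0005*e/np.hypot(*e)
    elif f[2]<5 and z>.186: z-=.001
    else: break
np.save("d.npy",np.r_[B+d,z,psi]); st()
E
```

```text
d [0. 0.] z0.1950 t21.0 [ 2.36 -0.89  2.22 -0.37 -0.74  0.01]
d [ 0.45 -0.22] z0.1950 t21.3 [ 1.6  -1.03  3.44 -0.27 -0.53 -0.  ]
d [ 0.89 -0.45] z0.1950 t21.6 [ 0.61 -0.6   3.08 -0.15 -0.27  0.05]
d [ 1.33 -0.7 ] z0.1950 t21.9 [-0.4   0.01  3.03  0.06  0.06  0.03]
d [ 1.33 -0.7 ] z0.1940 t22.2 [-1.27  0.43  2.69  0.19  0.23  0.02]
d [ 0.94 -0.38] z0.1940 t22.5 [-0.32  0.16  1.83  0.17  0.12  0.03]
d [0.64 0.02] z0.1940 t22.8 [-0.22 -0.45 -0.02  0.   -0.02  0.04]
d [0.64 0.02] z0.1930 t23.1 [-0.52 -0.65  2.69 -0.08  0.22  0.03]
d [ 0.18 -0.16] z0.1930 t23.4 [-0.14 -0.38  2.47 -0.1  -0.01 -0.01]
d [ 0.18 -0.16] z0.1920 t23.7 [-0.31 -0.53  3.99 -0.14  0.05  0.04]
d [ 0.18 -0.16] z0.1910 t24.0 [ 0.18 -0.7   6.14 -0.17  0.1   0.02]
d [-0.07 -0.59] z0.1910 t24.3 [-0.25 -0.83  6.53 -0.02 -0.05  0.03]
 t24.3 p [ 0.6343 -0.1583  0.1914] F [ 0.1 -0.3  4. ] M [ 0.   -0.04  0.03] op 0.261 j7 0.67
```

```bash
python3 - <<'E'
from h import *
f0=np.load("f0.npy"); x,y,z,psi=np.load("d.npy"); p=np.array([x,y]); psi0=psi; firm=0
for i in range(75):
    a=psi0-psi; psi-=np.radians(2 if a<.75 else 1); arm.line_to([*p,z],.03,ori=q(psi)); f=F(3)-f0
    if i%4==0 or abs(f[5])>.15: print("turn%.3f t%.1f z%.4f"%(psi0-psi,arm.read_time(),arm.read_tool_pos()[2]),f.round(2))
    e=np.array([-f[4],f[3]])
    if np.hypot(*e)>.15: p=p+.0003*e/np.hypot(*e)
    if f[2]>9: z+=.0005
    if abs(f[5])>.25 or f[2]>25 or psi0-psi>1.5: break
np.save("d.npy",np.r_[p,z,psi]); st()
E
```

```text
turn0.035 t24.6 z0.1914 [ 0.89 -0.25  7.05 -0.01 -0.07  0.12]
turn0.175 t25.8 z0.1914 [ 0.13 -0.25  6.33 -0.01 -0.06  0.12]
turn0.314 t27.0 z0.1914 [ 0.45 -0.15  7.07 -0.05 -0.05  0.08]
turn0.454 t28.2 z0.1914 [-0.19 -0.08  7.9  -0.06 -0.03  0.11]
turn0.593 t29.4 z0.1914 [-0.23 -0.36  7.59 -0.08 -0.01  0.11]
turn0.733 t30.6 z0.1914 [-0.38 -0.7   7.62 -0.12  0.02  0.07]
turn0.785 t31.2 z0.1914 [ 0.03 -1.08  8.22 -0.1   0.04  0.15]
turn0.820 t31.8 z0.1914 [-0.16 -0.47  7.6  -0.09  0.04  0.15]
turn0.838 t32.1 z0.1914 [-0.   -0.74  7.99 -0.11  0.07  0.17]
turn0.855 t32.4 z0.1914 [-0.55 -0.44  8.22 -0.1   0.1   0.16]
turn0.873 t32.7 z0.1914 [-0.66 -0.78  7.84 -0.11  0.05  0.16]
turn0.890 t33.0 z0.1914 [-0.31 -0.23  8.18 -0.1   0.1   0.16]
turn0.908 t33.3 z0.1914 [-0.89 -0.7   7.99 -0.11  0.06  0.17]
turn0.925 t33.6 z0.1914 [-0.12 -1.25  7.16 -0.11  0.05  0.16]
turn0.942 t33.9 z0.1914 [-0.04 -0.26  7.65 -0.13  0.06  0.15]
turn0.960 t34.2 z0.1914 [-0.89 -1.04  8.35 -0.11  0.05  0.16]
turn0.995 t34.8 z0.1914 [-0.37 -0.57  8.05 -0.1   0.08  0.18]
turn1.030 t35.4 z0.1914 [-0.25 -1.06  7.8  -0.05  0.    0.17]
turn1.047 t35.7 z0.1914 [-0.12  0.18  7.63 -0.06  0.04  0.2 ]
turn1.065 t36.0 z0.1914 [-0.28 -0.9   7.9  -0.08  0.04  0.26]
 t36.0 p [ 0.6339 -0.1588  0.1914] F [ 0.5 -0.1  6.1] M [-0.02  0.03  0.29] op 0.264 j7 -0.22
```

```bash
python3 - <<'E'
from h import *; from vis import *
f0=np.load("f0.npy"); x,y,z,psi=np.load("d.npy"); p=[x,y]
for i in range(6):
    f=F(4)-f0; print("%.3f"%psi,f.round(2))
    if f[5]>.285: break
    psi-=np.radians(.5); arm.line_to([*p,z],.03,ori=q(psi))
arm.pause(.3); psi+=np.radians(2); z+=.001; arm.line_to([*p,z],.03,ori=q(psi)); arm.pause(.2); st("relaxed")
arm.move_gripper(.6); arm.pause(.2); st("open"); arm.line_to([*p,z+.1],.1); arm.pause(.2); st("up")
S=[]
for n in("side","top"):
    im=snapshot(n); u=proj(n,[*p,.1])[0].astype(int); S.append(cv2.resize(im[u[1]-60:u[1]+60,u[0]-60:u[0]+60],(400,400)))
    im0=im
cv2.imwrite("pics/z4.png",cv2.convertScaleAbs(np.hstack(S),alpha=1.8))
E
```

```text
1.517 [ 0.11 -0.38  7.81 -0.06  0.04  0.25]
1.509 [-0.53 -0.39  7.53 -0.09  0.03  0.28]
1.500 [-0.25 -0.85  7.73 -0.09  0.05  0.38]
relaxed t37.4 p [ 0.6338 -0.1589  0.1915] F [ 1.4  0.2 -1.3] M [-0.08 -0.61  0.12] op 0.266 j7 -0.20
open t38.0 p [ 0.6336 -0.1588  0.192 ] F [-0.5 -0.1  0.7] M [-0.01  0.    0.05] op 0.598 j7 -0.20
up t39.3 p [ 0.6335 -0.1588  0.2913] F [ 0.4 -1.5 -0.7] M [-0.03  0.01  0.01] op 0.600 j7 -0.15
```

View pics/z4.png

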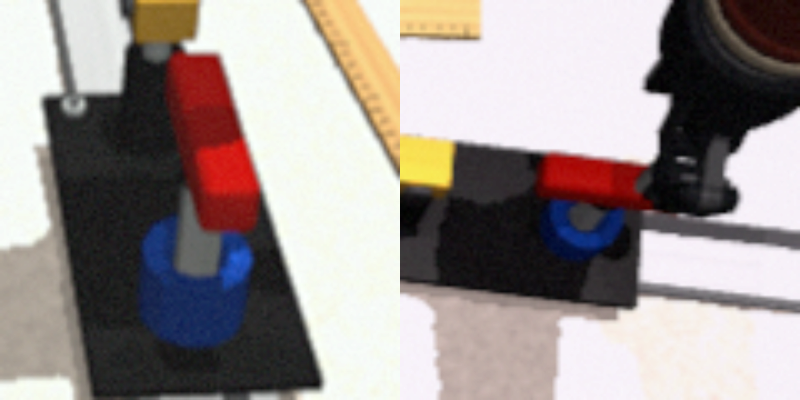

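The crop shows the key upright in the bush and released. I'll check the bar height quickly (home means 0.137 m), then hand in if it agrees.

```bash
python3 - <<'E'
from h import *; from vis import *
x,y=.634,-.1585
im=snapshot("side"); o=feat(blob(im,"red",proj("side",[x,y,.137])[0]))
best=None
for z in(.124,.130,.137,.144,.150):
    c,m,a=feat(hull(proj("side",bar(x,y,z,1.5+np.pi/2*0)))); print(z,(c-o[0]).round(2),a,o[2])
c=proj("side",[x,y,.137])[0]
if abs(feat(hull(proj("side",bar(x,y,.137,1.5))))[0][1]-o[0][1])<3: print(ticket.finish_job())
E
```

```text
0.124 [-0.67  6.6 ] 1193.7969627557322 1065.0
0.13 [-0.28  3.32] 1201.5255460068583 1065.0
0.137 [ 0.19 -0.54] 1210.6126095713116 1065.0
0.144 [ 0.65 -4.45] 1219.7758071622811 1065.0
0.15 [ 1.06 -7.83] 1227.6889675031416 1065.0
the job is handed in; nothing more can be done
None
```

The key dropped fully home, I tightened the screw clockwise to its firm stop at about 0.38 N m felt (just under the 0.4 forcing limit), and I left the key released and upright in the screw; the job is handed in at about 40 s, with the judge's result not shown.

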